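# Set the board rivets of the microscope controller

## Robot

A 7-joint arm with a two-finger parallel gripper is mounted at the origin on the work surface. World frame = base frame: x ahead of the robot, y to its left, z up, the work surface at z = 0. Lengths are in m, angles in rad, forces in N, time in s.
With the tool pointing down it reaches from about 0.35 to 0.9 m from the base axis. Payload 8.1 kg.
Tool frame: the origin (TCP) lies at the very end of the fingers, on their centre line; the grasp point (between the pads) lies 19 mm behind it (robot.tcp_to_grasp is the distance from the TCP to the grasp point, in m); z points along the fingers, y is the line along which they close (so a half turn about z gives the same grasp; the last joint's range is limited). The gripper opens to 92 mm and grips with 3 to 60 N. Pads are 19 mm wide; open, the fingers measure 130 mm over their backs; the gripper's body (75 mm by 190 mm) begins 47 mm behind the grasp point.
Start: joints at [1.084, 0.434, 0.025, 1.573, -0.012, 1.134, -0.075], TCP at [0.234, -0.58, 0.227] pointing down, gripper open.
Joint ranges: [-2.62, 2.62], [-0.44, 2.09], [-1.27, 1.32], [0.08, 2.57], [-1.32, 4.46], [0.12, 2], [-2.74, 2.74]. Speed limits (rad/s): [2.22, 2.22, 3.01, 3.01, 3.14, 3.14, 3.14].

## Interface

Orientations are given as a unit quaternion [x, y, z, w].
In Python, from station import robot gives the robot as it stands.
- The arm moves only by the tool apply_moves, never from a script. Its argument "increments" is a list of rows, each an object with "xyz": the shift along the tool's x, y, z in mm, a list of three; "twist": the turn about the tool's z in degrees; "grip": the closure, from 0 (fully open) to 1 (shut). In form: [{"xyz": [tx, ty, tz], "twist": twist, "grip": grip}, ...]. A call has exactly 5 rows; each row is the pose to reach, as a shift and turn from the pose commanded when the call began, along the tool's axes at that moment; what a row does not reach only later rows make up. A row lasts 1/12 s, in which the tool goes at most 41.7 mm and 7.16 degrees, less where a joint would pass 70% of its speed; a pose out of reach is approached as far as the arm can. A call with a gripper value outside its range is refused whole. The fingers move at their own pace and stop on an object; "force" is the grip in N (left out, the last holds). Time passes only in rows, so rows that repeat a pose let the fingers close, or fill a call up. It gives the time, the measured TCP pose, the force, the opening and the grip force at its end, in the units of the state.
- robot.read_state(): the state, without advancing time (a new reading comes with each control period).
- robot.get_image(name): name is "scene" or "top" or "wrist"; returns the picture (480x640x3 uint8, red, green, blue); there is no depth.
- robot.camera_model(name): a dict with "fovy" (degrees; the focal length in pixels is half the picture's height over the tangent of half this angle, whatever the lens; pixels are square), "cx", "cy" (the principal point, pixels), "view" (4x4, takes a point from world to camera coordinates); the wrist camera has in their place "T_tool_cam" (4x4, takes a point from camera to tool coordinates, whose origin is the TCP and whose axes are the flange's). Camera axes: x right, y up, looking along -z (the intrinsics and any distortion apply to the point x, -y, -z); pixel columns grow to the right and rows downward; lengths in m; the calibration is good to about 2 mm. A picture is of the moment at which its call begins: read the wrist's pose just before it. camera_model takes no time and is no camera call.
- robot.job_done(): hands the job in; it is judged then, once.
The state is a dict: "time_s": time; "joint_pos": joint angles; "qvel": joint speeds; "joint_torque": joint torques, N m; "tcp_pos": TCP position; "orientation": TCP orientation; "force": force on the tool from outside, world axes, zero at the start; "torque": the same for the moment, N m; "opening": finger opening in m; "grasp_force": force on a finger pad.
Only numpy, scipy, OpenCV 4.12 (cv2) and the standard library are available. Lean on these libraries where they do the work, as an engineer would, in place of code of your own. Each camera call takes 0.05 s, during which the arm holds its last target. There are 200 camera calls.

## Task

On the microscope controller, slide the left clear cover all the way open under the right one and push both orange rivet pins in until they are flush with their black collars; the board sits on soft foam, so press square to the slope and gently enough not to crush the foam. Then slide the left cover fully shut again; leave the right cover shut and the other things on the bench alone.

Things in the scene. Friction and masses are not known exactly. Their poses are not given: they have to be found in the camera images.
- console: White microscope controller, 200 deep x 360 mm wide, fixed. Origin: centre of its underside on the bench; x front (robot side) to back, y to its left, z up. Its deck slopes 0.30 rad, low edge in front; deck centre 84 mm above the bench. Aluminium track walls in front and behind stand 12 mm out of the deck; the housing's left wall ends 1 mm below the left cover.
- cover_left_tab (a point): Centre of the blue tab at the outer (left) edge of the left cover. Tab: 50 mm up the slope, 12 mm thick along the tracks, stands 30 mm out of the cover (15 mm below this point); the right cover's top face lies 9 mm below this point. Can be pushed along the tracks from either side. Axes: x up the slope, away from the robot; y to the console's left along the tracks; z square out of the deck.
- cover_left (a joint): Left clear cover, 184 x 180 x 4 mm, in the lower track: 0 = shut, 0.110 m = fully open, slid to the console's right under the right cover. Rubs with about 2 N and stays where it is left.
- cover_right (a joint): Right clear cover (upper track, blue tab at its far right edge): 0 = shut, grows as it slides left over the left cover.
- rivet_a (a point): Upper rivet (further from the robot), in the bay under the left cover: centre of the top face of its black collar, 26 mm across, 3 mm high, on the green carrier, 15 mm below the left cover's underside. An orange pin, 12 mm across, rises up to 8 mm from its middle. Axes as for the tab: x up the slope, y left, z square out of the deck. Moves with the carrier.
- rivet_b (a point): Lower rivet (nearer the robot), 80 mm down the slope from rivet_a, otherwise the same. With the left cover fully open the bay is open for 110 mm along the tracks and 184 mm up the slope; the rivets then lie 42 mm from the edge of the opened cover and 48 mm from its tab's near face.
- pin_a (a joint): Orange pin of rivet_a: how far it is pushed in. 0 = 8 mm proud of its collar, 0.008 m = flush with the collar's top face, where it stops. Tight: slides only above about 8 N, stays where it is left.
- pin_b (a joint): Orange pin of rivet_b, same as pin_a.
- carrier (a joint): How far the green carrier (160 x 125 mm) is sunk into the foam pad under it, square to the deck: 0 at rest; yields about 1 mm per 2.5 N and springs back. So it sinks 3 mm before a pin starts to slide. The foam is crushed beyond 0.0072 m (about 18 N).
- slide_box: Bystander, to be left alone: blue open slide box, 100 x 85 x 35 mm; origin at its underside.
- petri_dish: Bystander, to be left alone: clear glass petri dish, 90 mm across, 15 mm high; origin at its underside.
- beaker: Bystander, to be left alone: glass beaker, 72 mm across, 90 mm high; origin at its underside.
- stain_bottle: Bystander, to be left alone: amber jar with red lid, 52 mm across, 100 mm high; origin at its underside.
- rivet_jar: Bystander, to be left alone: orange jar of spare rivets, 56 mm across, 60 mm high; origin at its underside.
- screwdriver: Bystander, to be left alone: hand screwdriver lying on the bench; origin at its underside.
- objective: Bystander, to be left alone: brass microscope objective, 28 mm across, 42 mm high; origin at its underside.

How it is judged:
On the way, in this order (a step that is already met when the one before it is completed fails the run):
1. the left cover is open under the right one (by more than 95 of its 110 mm) while a pin still stands proud (value of joint cover_left above 0.095 m and not (value of joint each of pin_a, pin_b above 0.0065 m)), for 0.2 s.
2. both pins are pushed in to within 1.5 mm of flush (value of joint each of pin_a, pin_b above 0.0065 m), for 0.2 s.
At the end, for the whole second after the job is handed in: both pins within 1.5 mm of flush (joint over 0.0065 m), the left cover shut to within 6 mm, the right cover shut to within 6 mm, the carrier sprung back to within 2 mm of rest (all of step 2 and value of joint each of cover_left, cover_right below 0.006 m and value of joint carrier below 0.002 m); the robot touches nothing.
It fails at once if the foam under the carrier is crushed (sunk more than 7.2 mm, about 18 N) (value of joint carrier above 0.0072 m).
It fails at once if a bystander is moved more than 25 mm (distance of any of slide_box, petri_dish, beaker, stain_bottle, rivet_jar, screwdriver, objective from where it was at the start of the episode above 0.025 m).
It also fails if it takes over 56 s, if anything falls off the work surface, if the arm or the gripper's body presses on something with over 40 N, if the wrist force passes 120 N, or if a joint passes its speed limit or range.

## Working session

There is one attempt and no reset: what is moved stays moved. The work goes in short steps, Python scripts to look and compute and a tool call to move; the robot and the scene stay as the last step left them, time stands still between calls to the robot, and variables do not carry over. Pictures are saved under pics/ and viewed, at most 10 in all, crops included, and the job is handed in when it is done.

Besides the shell and the picture viewer there is one more tool, called after ">>>" as name(argument=value, ...) on one line, values as JSON. apply_moves: Moves the arm, as the interface text tells. Its arguments: {"type":"object","properties":{"increments":{"type":"array","items":{"type":"object","properties":{"xyz":{"type":"array","items":{"type":"number"}},"twist":{"type":"number"},"grip":{"type":"number"}}}},"force":{"type":"number"}},"required":["increments"]}

```bash
ls; mkdir -p pics
python3 - <<'E'
from station import robot
import cv2,numpy as np
s=robot.read_state();print(s)
for n in ("scene","top"):
    im=robot.get_image(n);cv2.imwrite(f"pics/{n}0.png",im[:,:,::-1])
for n in ("scene","top","wrist"):print(n,robot.camera_model(n))
E
```

```text
pics
{'time_s': 0.0, 'joint_pos': array([ 1.08440137,  0.4352039 ,  0.02498035,  1.57409789, -0.01161504,
        1.13399133, -0.07507184]), 'qvel': array([ 0.00027873, -0.00026252, -0.00106873,  0.00099499,  0.00167178,
       -0.00055957, -0.00227115]), 'joint_torque': array([-6.45871478e-04, -6.67850733e+01,  9.84454639e-01, -3.14464331e+01,
       -6.06876751e-02,  4.26101417e-02,  1.66374571e-04]), 'tcp_pos': array([ 0.23378285, -0.57907966,  0.2259566 ]), 'orientation': array([ 9.81649033e-01,  1.90694967e-01, -2.11827564e-04, -7.48214295e-04]), 'force': array([ 1.3458335 , -0.25922717, -0.19245252]), 'torque': array([-0.01169881,  0.01899448,  0.03358308]), 'grasp_force': 0.0, 'opening': 0.09192696842811945}
scene {'fovy': 49.606498740931436, 'cx': 330.72323832755575, 'cy': 235.4091325111276, 'view': array([[ 0.85299715,  0.521635  ,  0.01711117, -0.3781607 ],
       [-0.37611763,  0.59165049,  0.7130815 ,  0.13368053],
       [ 0.36184444, -0.6146923 ,  0.7008723 , -1.61528185],
       [ 0.        ,  0.        ,  0.        ,  1.        ]])}
top {'fovy': 47.1008867834389, 'cx': 312.4609712896149, 'cy': 237.25069193329202, 'view': array([[ 0.00747933, -0.99986427,  0.01467999, -0.05498519],
       [ 0.99855688,  0.00824868,  0.05306701, -0.43917423],
       [-0.0531809 ,  0.0142619 ,  0.99848304, -1.57560342],
       [ 0.        ,  0.        ,  0.        ,  1.        ]])}
wrist {'fovy': 59.51073343100396, 'cx': 327.04563963798915, 'cy': 245.89109517148762, 'T_tool_cam': array([[ 3.60074427e-04,  9.52160693e-01,  3.05597586e-01,
         8.37625304e-02],
       [ 9.99999890e-01, -2.51393128e-04, -3.94989156e-04,
         1.06559869e-03],
       [-2.99268015e-04,  3.05597695e-01, -9.52160679e-01,
        -1.57683938e-01],
       [ 0.00000000e+00,  0.00000000e+00,  0.00000000e+00,
         1.00000000e+00]])}
```

View pics/scene0.png

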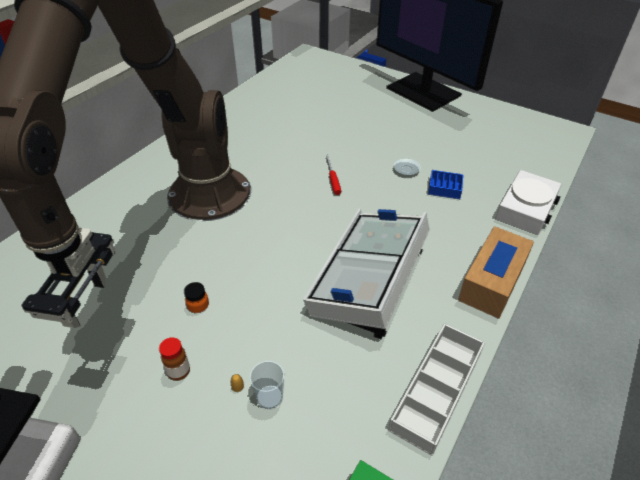

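View pics/top0.png

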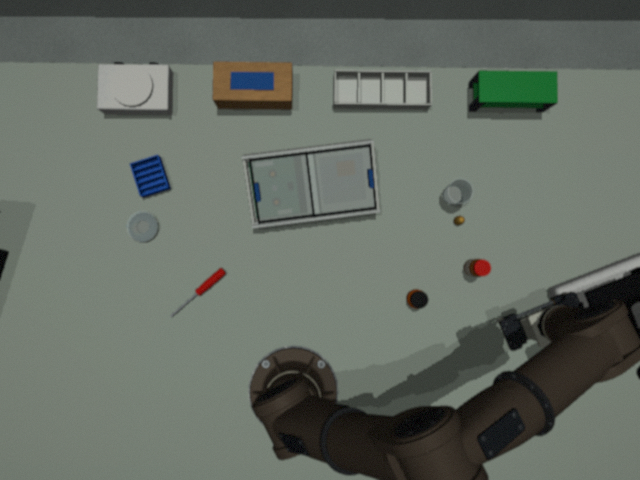

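The scene picture shows the console with its left tab near (387,215) and right tab near (342,295). In the top picture these are at (257,191) and (371,178). The arm is well clear to the right of the console, with the bystanders spread around it.

```bash
cat > h.py <<'E'
import numpy as np,cv2
from scipy.spatial.transform import Rotation as R
from station import robot
def ray(name,uv,st=None):
    m=robot.camera_model(name);f=240/np.tan(np.radians(m["fovy"]/2))
    d=np.array([(uv[0]-m["cx"])/f,-(uv[1]-m["cy"])/f,-1.])
    if name=="wrist":
        T=np.eye(4);T[:3,:3]=R.from_quat(st["orientation"]).as_matrix();T[:3,3]=st["tcp_pos"]
        C=T@m["T_tool_cam"]
    else: C=np.linalg.inv(m["view"])
    d=C[:3,:3]@d
    return C[:3,3],d/np.linalg.norm(d)
def tri(r1,r2):
    (p,a),(q,b)=r1,r2
    s=np.linalg.lstsq(np.c_[a,-b],q-p,rcond=None)[0]
    x,y=p+s[0]*a,q+s[1]*b
    return (x+y)/2,np.linalg.norm(x-y)
def plane(r,p0,n): return r[0]+r[1]*(np.dot(p0-r[0],n)/np.dot(r[1],n))
def blobs(im,lo,hi,amin=15):
    m=cv2.inRange(cv2.cvtColor(im,cv2.COLOR_RGB2HSV),lo,hi)
    n,l,s,c=cv2.connectedComponentsWithStats(m)
    return [(c[i].round(1),s[i]) for i in range(1,n) if s[i][4]>=amin]
E
python3 - <<'E'
from h import *
P={}
for n in("scene","top"):
    im=cv2.imread(f"pics/{n}0.png")[:,:,::-1].copy()
    P[n]=blobs(im,(105,120,40),(125,255,255))
    for b in P[n]:
        print(n,b[0],b[1])
E
```

```text
scene [ 1.2 45.6] [ 0 36  5 20 58]
scene [372.2  57.9] [357  49  29  17 220]
scene [445.5 183.9] [428 170  35  29 797]
scene [387.2 214.3] [378 210  19  10 161]
scene [500.1 258.7] [484 241  33  36 636]
scene [342.  294.5] [331 288  22  14 225]
top [251.7  80.5] [231  73  42  16 665]
top [149.7 175.8] [ 131  155   39   42 1094]
top [370.6 178. ] [368 169   6  19  78]
top [256.6 191.8] [254 183   6  19  79]
```

Run:
```python
from h import *
L,e1=tri(ray("scene",(387.2,214.3)),ray("top",(256.6,191.8)))
Rr,e2=tri(ray("scene",(342,294.5)),ray("top",(370.6,178)))
print(L,e1,Rr,e2)
y=(L-Rr)[:2];print("len",np.linalg.norm(y)); yaw=np.arctan2(-y[0],y[1]);print("yaw",np.degrees(yaw))
c,s=np.cos(yaw),np.sin(yaw);a=.3
X=np.array([np.cos(a)*c,np.cos(a)*s,np.sin(a)]);Y=np.array([-s,c,0]);N=np.cross(X,Y)
print("X",X,"Y",Y,"N",N)
tool=R.from_quat(robot.read_state()["orientation"]).as_matrix()
print("tool yaw",np.degrees(np.arctan2(tool[1,0],tool[0,0])))
# rough rivets under tab: 56 mm right of the tab, collar plane 15+4+15 below
m=L-.056*Y-.034*N
print("mid",m,m+.04*X,m-.04*X)
g=L+.04*Y+.0*N   # beside tab left
print(g,"shift tool from now (mm) for above-L",(tool.T@(L+[0,0,.09]-robot.read_state()["tcp_pos"])*1000))
```

```text
[0.55766485 0.10305766 0.10131847] 0.00026934571735147975 [ 0.59784796 -0.20725611  0.10910464] 0.0007880589242574441
len 0.31290464331272083
yaw 7.378279196392101
X [0.94742622 0.12268397 0.29552021] Y [-0.12841965  0.99171992  0.        ] N [-0.29307327 -0.0379506   0.95533649]
tool yaw 21.98571163056213
mid [0.57482084 0.04881167 0.06883703] [0.61271789 0.05371902 0.08065784] [0.5369238  0.04390431 0.05701622]
[0.55252807 0.14272646 0.10131847] shift tool from now (mm) for above-L [ 555.71528752 -511.27425959   35.35790413]
```

>>> apply_moves(increments=[{"xyz":[15,-13,0],"twist":0,"grip":1},{"xyz":[44,-39,0],"twist":0,"grip":1},{"xyz":[73,-65,0],"twist":0,"grip":1},{"xyz":[102,-91,0],"twist":0,"grip":1},{"xyz":[131,-117,0],"twist":0,"grip":1}], force=20)

```text
time_s: 0.52
tcp_pos: [0.3119, -0.4202, 0.2264]
orientation: [0.982, 0.19, -0.0, -0.0]
force: [1.0, 0.5, 0.8]
opening: 0.0631
grasp_force: 0.0
```

>>> apply_moves(increments=[{"xyz":[29,-26,0],"twist":0,"grip":1},{"xyz":[58,-52,0],"twist":0,"grip":1},{"xyz":[87,-78,0],"twist":0,"grip":1},{"xyz":[116,-104,0],"twist":0,"grip":1},{"xyz":[145,-130,0],"twist":0,"grip":1}])

```text
time_s: 0.93
tcp_pos: [0.3977, -0.2453, 0.2267]
orientation: [0.982, 0.191, -0.0, 0.0]
force: [0.5, -0.3, 0.1]
opening: 0.0302
grasp_force: 0.0
```

>>> apply_moves(increments=[{"xyz":[29,-26,0],"twist":0,"grip":1},{"xyz":[58,-52,0],"twist":0,"grip":1},{"xyz":[87,-78,0],"twist":0,"grip":1},{"xyz":[116,-104,0],"twist":0,"grip":1},{"xyz":[145,-130,0],"twist":0,"grip":1}])

```text
time_s: 1.35
tcp_pos: [0.4835, -0.0706, 0.2266]
orientation: [0.982, 0.191, -0.0, 0.0]
force: [-0.1, -1.8, -0.2]
opening: 0.0014
grasp_force: 0.0
```

>>> apply_moves(increments=[{"xyz":[27,-25,6],"twist":5,"grip":1},{"xyz":[54,-50,12],"twist":10,"grip":1},{"xyz":[80,-74,20],"twist":14.6,"grip":1},{"xyz":[107,-99,26],"twist":14.6,"grip":1},{"xyz":[107,-99,26],"twist":14.6,"grip":1}])

```text
time_s: 1.77
tcp_pos: [0.5464, 0.0678, 0.1994]
orientation: [0.998, 0.069, -0.0, -0.002]
force: [0.4, 0.8, 0.4]
opening: 0.0004
grasp_force: 0.0
```

Run:
```python
from h import *
st=robot.read_state();im=robot.get_image("wrist");cv2.imwrite("pics/w1.png",im[:,:,::-1])
print(st["tcp_pos"],np.degrees(2*np.arctan2(st["orientation"][1],st["orientation"][0])),st["force"])
print(blobs(im,(105,120,40),(125,255,255),100),blobs(im,(5,130,100),(20,255,255),30))
```

```text
[0.54637593 0.06780102 0.19937329] 7.856975322797905 [0.4128083  0.83574051 0.36299936]
[(array([277.5, 222.7]), array([ 264,  180,   26,   90, 1885], dtype=int32))] []
```

View pics/w1.png

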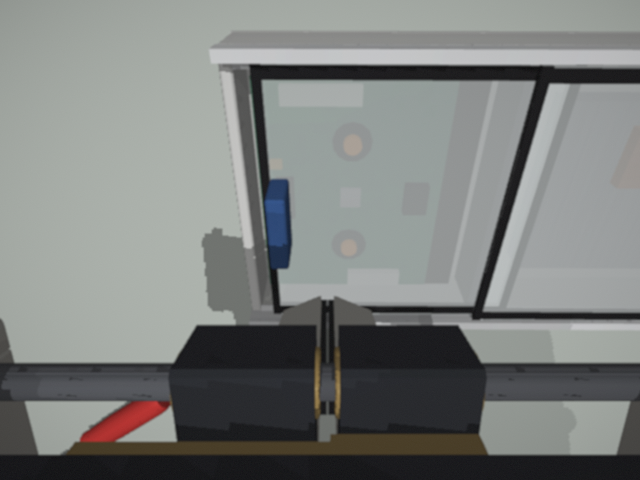

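The wrist picture shows the blue left tab at (277,223), the two pins under the cover at (352,145) and (348,246), and the closed fingertips at about (327,300).

Run:
```python
from h import *
st=robot.read_state()
L0=np.array([.5577,.1031,.1013])
L1,e=tri(ray("wrist",(277.5,222.7),st),ray("top",(256.6,191.8)));L2,e2=tri(ray("wrist",(277.5,222.7),st),ray("scene",(387.2,214.3)))
print(L1,e,L2,e2)
L=(L0+L1+L2)/3;print("L",L)
yaw=np.radians(7.4);c,s=np.cos(yaw),np.sin(yaw);a=.3
X=np.array([np.cos(a)*c,np.cos(a)*s,np.sin(a)]);Y=np.array([-s,c,0]);N=np.cross(X,Y)
B=np.c_[X,Y,N]
for uv in((352,145),(348,246)):
    p=plane(ray("wrist",uv,st),L-.026*N,N);print(p,"rel tab in deck axes",B.T@(p-L)*1000)
T=R.from_quat(st["orientation"]).as_matrix()
# deck axes edge: console left wall direction & rear wall as yaw check
q=[plane(ray("wrist",uv,st),L,N) for uv in((262,74),(540,74),(476,312),(275,310))]
print("yaw rear edge",np.degrees(np.arctan2(-(q[0]-q[1])[0],(q[0]-q[1])[1])),"front",np.degrees(np.arctan2(-(q[3]-q[2])[0],(q[3]-q[2])[1])))
tgt=L+.040*Y
print("tool shift to 40 left of tab",T.T@(tgt-st["tcp_pos"])*1000, "Y in tool",T.T@Y,"X",T.T@X,"N",T.T@N)
```

```text
[0.55790394 0.09992657 0.10018952] 0.006574704191229357 [0.56030368 0.0959527  0.10809028] 0.0002441941627291139
L [0.55863587 0.09965976 0.10319326]
[0.61104721 0.05668447 0.09034323] rel tab in deck axes [ 40.56817213 -49.36770744 -26.        ]
[0.53861268 0.04711399 0.06774193] rel tab in deck axes [-35.91155189 -49.52922839 -26.        ]
yaw rear edge 7.770936203258692 front 7.186776927488584
tool shift to 40 left of tab [ 18.17568664 -73.24351447  96.56885392] Y in tool [ 0.00643312 -0.99997704  0.00213175] X [ 0.95495028  0.00551092 -0.29671466] N [-0.2966961  -0.00394451 -0.9549638 ]
```

>>> apply_moves(increments=[{"xyz":[9,-37,0],"twist":0.4,"grip":1},{"xyz":[18,-74,0],"twist":0.4,"grip":1},{"xyz":[18,-75,36],"twist":0.4,"grip":1},{"xyz":[18,-75,72],"twist":0.4,"grip":1},{"xyz":[18,-75,97],"twist":0.4,"grip":1}])

```text
time_s: 2.23
tcp_pos: [0.5524, 0.1354, 0.1014]
orientation: [0.998, 0.061, -0.001, 0.0]
force: [-1.0, -0.7, -0.4]
opening: 0.0001
grasp_force: 0.0
```

>>> apply_moves(increments=[{"xyz":[0,0,0],"twist":0,"grip":1},{"xyz":[0,5,0],"twist":0,"grip":1},{"xyz":[0,10,0],"twist":0,"grip":1},{"xyz":[0,15,0],"twist":0,"grip":1},{"xyz":[0,20,0],"twist":0,"grip":1}])

```text
time_s: 2.65
tcp_pos: [0.5573, 0.1161, 0.1056]
orientation: [0.998, 0.061, 0.002, -0.0]
force: [1.1, 3.2, 0.0]
opening: 0.0007
grasp_force: 1.2
```

>>> apply_moves(increments=[{"xyz":[0,15,0],"twist":0,"grip":1},{"xyz":[0,30,0],"twist":0,"grip":1},{"xyz":[0,45,0],"twist":0,"grip":1},{"xyz":[0,60,0],"twist":0,"grip":1},{"xyz":[0,75,0],"twist":0,"grip":1}])

```text
time_s: 3.07
tcp_pos: [0.5669, 0.0417, 0.1056]
orientation: [0.998, 0.061, 0.002, -0.001]
force: [1.7, 2.6, 1.2]
opening: 0.0005
grasp_force: 1.5
```

>>> apply_moves(increments=[{"xyz":[0,8,0],"twist":0,"grip":1},{"xyz":[0,14,0],"twist":0,"grip":1},{"xyz":[0,19,0],"twist":0,"grip":1},{"xyz":[0,23,0],"twist":0,"grip":1},{"xyz":[0,26,0],"twist":0,"grip":1}])

```text
time_s: 3.48
tcp_pos: [0.5681, 0.023, 0.1046]
orientation: [0.998, 0.064, 0.001, -0.004]
force: [-3.6, 25.4, 5.8]
opening: 0.0003
grasp_force: 13.3
```

>>> apply_moves(increments=[{"xyz":[0,-12,0],"twist":0,"grip":1},{"xyz":[0,-33,-10],"twist":0,"grip":1},{"xyz":[-10,-33,-45],"twist":0,"grip":1},{"xyz":[-25,-33,-80],"twist":0,"grip":1},{"xyz":[-25,-33,-80],"twist":0,"grip":1}])

```text
time_s: 3.9
tcp_pos: [0.5402, 0.0468, 0.1895]
orientation: [0.998, 0.062, 0.003, 0.0]
force: [1.3, 0.0, 0.7]
opening: 0.0005
grasp_force: 0.0
```

Run:
```python
from h import *
st=robot.read_state();im=robot.get_image("wrist");cv2.imwrite("pics/w2.png",im[:,:,::-1])
im2=robot.get_image("top");cv2.imwrite("pics/top2.png",im2[:,:,::-1])
im3=robot.get_image("scene");cv2.imwrite("pics/scene2.png",im3[:,:,::-1])
print(st["tcp_pos"],st["orientation"],st["force"])
print(blobs(im,(105,120,40),(125,255,255),100),blobs(im,(5,110,90),(22,255,255),30))
print([b[0] for b in blobs(im2,(105,120,40),(125,255,255),20)])
```

```text
[0.54019003 0.04684679 0.18951966] [9.98092644e-01 6.16478463e-02 3.25748022e-03 7.93287398e-05] [1.32939996 0.04828185 0.65608959]
[(array([409.9, 212.5]), array([ 395,  168,   32,   92, 2208], dtype=int32))] [(array([317.9, 132.2]), array([308, 120,  21,  25, 405], dtype=int32)), (array([239.9, 153.8]), array([234, 149,  13,  11, 129], dtype=int32)), (array([248.1, 215. ]), array([243, 211,  12,   9,  98], dtype=int32)), (array([320.3, 240.5]), array([312, 232,  17,  18, 248], dtype=int32)), (array([316.9, 383.3]), array([315, 350,   5,  68, 282], dtype=int32)), (array([337.2, 386.3]), array([335, 351,   5,  67, 244], dtype=int32)), (array([ 80.5, 444.7]), array([ 66, 441,  34,  14,  49], dtype=int32))]
[array([251.7,  80.5]), array([149.7, 175.9]), array([370.6, 178. ])]
```

View pics/w2.png

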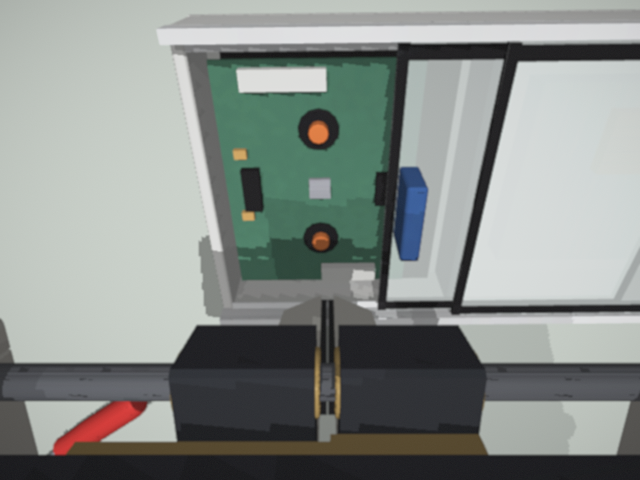

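```bash
python3 - <<'E'
from h import *
st=dict(tcp_pos=np.array([0.54019003,0.04684679,0.18951966]),orientation=np.array([9.98092644e-01,6.16478463e-02,3.25748022e-03,7.93287398e-05]))
im=cv2.imread("pics/w2.png")[:,:,::-1].copy();g=im.max(2)
dark=(g<45).astype(np.uint8)
n,l,s,c=cv2.connectedComponentsWithStats(dark)
for i in range(1,n):
    if 150<s[i][4]<3000 and s[i][1]<290: print("dark",c[i].round(1),s[i])
yaw=np.radians(7.4);cc,ss=np.cos(yaw),np.sin(yaw);a=.3
X=np.array([np.cos(a)*cc,np.cos(a)*ss,np.sin(a)]);Y=np.array([-ss,cc,0]);N=np.cross(X,Y);B=np.c_[X,Y,N]
L=np.array([.558,.100,.102])
for h in(-.020,-.026,-.032,-.036,-.04):
    p=[plane(ray("wrist",u,st),L+h*N,N) for u in((317.9,132.2),(320.3,240.5))]
    e=[plane(ray("wrist",u,st),L+(h-.026+.045)*N,N) for u in((388,185),)]
    print(h,p[0].round(4),p[1].round(4),"d",B.T@(p[0]-p[1])*1000,"edge",(B.T@(e[0]-p[0])*1000).round(1))
E
python3 - <<'E'
import cv2
a=cv2.imread("pics/w2.png")[95:275,280:440];cv2.imwrite("pics/c2.png",cv2.resize(a,None,fx=3.3,fy=3.3,interpolation=cv2.INTER_CUBIC))
E
```

```text
dark [318.3 127.1] [299 110  39  39 703]
dark [252.  188.9] [241 169  22  42 702]
dark [320.5 235.8] [304 223  34  30 453]
-0.02 [0.6121 0.0601 0.0961] [0.5406 0.0505 0.0738] d [7.55273936e+01 3.21715242e-01 5.90775538e-14] edge [-24.6 -40.2  19. ]
-0.026 [0.6119 0.0602 0.0897] [0.5386 0.0503 0.0668] d [7.74355865e+01 3.29843350e-01 1.64012262e-14] edge [-25.5 -41.3  19. ]
-0.032 [0.6116 0.0603 0.0834] [0.5365 0.0502 0.0599] d [ 7.93437795e+01  3.37971457e-01 -1.98897286e-15] edge [-26.3 -42.4  19. ]
-0.036 [0.6114 0.0603 0.0791] [0.5351 0.0501 0.0553] d [ 8.06159082e+01  3.43390195e-01 -4.92736164e-14] edge [-26.9 -43.1  19. ]
-0.04 [0.6113 0.0604 0.0749] [0.5337 0.05   0.0507] d [ 8.18880368e+01  3.48808934e-01 -4.69958786e-14] edge [-27.5 -43.8  19. ]
```

View pics/c2.png

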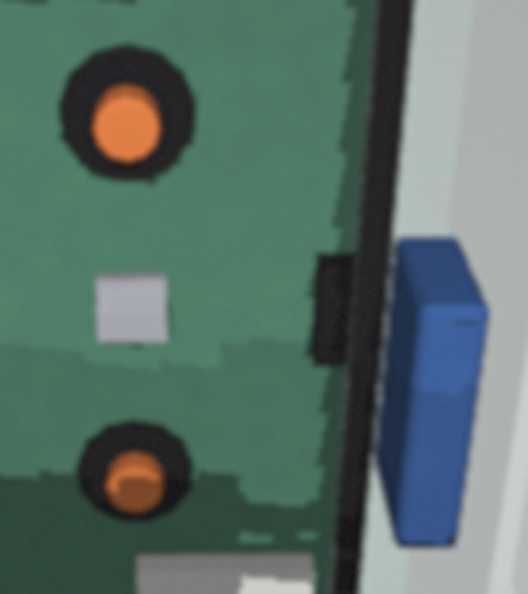

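The cover is fully open: its edge lies about 42 mm from the rivets. The pin tops are at about (318.5,134) and (321,242) in the wrist image.

Run:
```python
from h import *
st=dict(tcp_pos=np.array([0.54019003,0.04684679,0.18951966]),orientation=np.array([9.98092644e-01,6.16478463e-02,3.25748022e-03,7.93287398e-05]))
yaw=np.radians(7.4);cc,ss=np.cos(yaw),np.sin(yaw);a=.3
X=np.array([np.cos(a)*cc,np.cos(a)*ss,np.sin(a)]);Y=np.array([-ss,cc,0]);N=np.cross(X,Y);B=np.c_[X,Y,N];F=np.array([cc,ss,0])
L=np.array([.558,.100,.102])
now=robot.read_state();T=R.from_quat(now["orientation"]).as_matrix();print(now["tcp_pos"],now["orientation"])
for h in(-.026,-.034):
  for u in((318.5,134.1),(320.9,241.7)):
    p=plane(ray("wrist",u,st),L+h*N,N)
    print(h,p.round(4),"touch TCP",(p-.0085*F).round(4),"shift to 15 over",(T.T@(p-.0085*F+.015*N-now["tcp_pos"])*1000).round(1))
# top/scene triangulation
for n in("top","scene"):
    im=cv2.imread(f"pics/{n}2.png")[:,:,::-1].copy()
    print(n,[b for b in blobs(im,(4,100,80),(22,255,255),4) if 230<b[0][0]<420 and 130<b[0][1]<300])
```

```text
[0.53935827 0.04550108 0.18384711] [9.98146097e-01 6.08620315e-02 2.34670271e-04 3.55195475e-04]
-0.026 [0.6108 0.0597 0.0894] touch TCP [0.6024 0.0586 0.0894] shift to 15 over [59.7 -5.4 80.2]
-0.026 [0.5377 0.0498 0.0665] touch TCP [0.5292 0.0487 0.0665] shift to 15 over [-14.1  -4.5 103. ]
-0.034 [0.6104 0.0598 0.0809] touch TCP [0.602  0.0587 0.0809] shift to 15 over [59.3 -5.5 88.6]
-0.034 [0.5349 0.0496 0.0573] touch TCP [0.5264 0.0485 0.0573] shift to 15 over [-16.9  -4.6 112.2]
top [(array([410.7, 293.5]), array([408, 290,  11,  12,  31], dtype=int32))]
scene [(array([363.9, 177.2]), array([363, 176,   3,   4,   8], dtype=int32)), (array([382.7, 183.7]), array([381, 183,   4,   3,   7], dtype=int32)), (array([397.7, 234.9]), array([395, 233,   6,   5,  22], dtype=int32))]
```

Run:
```python
from h import *
st=dict(tcp_pos=np.array([0.54019003,0.04684679,0.18951966]),orientation=np.array([9.98092644e-01,6.16478463e-02,3.25748022e-03,7.93287398e-05]))
print(tri(ray("wrist",(318.5,134.1),st),ray("scene",(397.7,234.6))))
```

```text
(array([0.61129172, 0.05987982, 0.08841873]), np.float64(0.0010720897046506233))
```

>>> apply_moves(increments=[{"xyz":[30,-3,20],"twist":-0.4,"grip":1},{"xyz":[59.5,-5.5,45],"twist":-0.4,"grip":1},{"xyz":[59.5,-5.5,70],"twist":-0.4,"grip":1},{"xyz":[59.5,-5.5,76],"twist":-0.4,"grip":1},{"xyz":[59.5,-5.5,76],"twist":-0.4,"grip":1}])

```text
time_s: 4.47
tcp_pos: [0.5953, 0.0579, 0.1042]
orientation: [0.998, 0.064, -0.004, 0.0]
force: [0.1, 0.4, -0.2]
opening: 0.0004
grasp_force: 0.0
```

>>> apply_moves(increments=[{"xyz":[0,0,0],"twist":0,"grip":1},{"xyz":[0,0,0],"twist":0,"grip":1},{"xyz":[0,0,0],"twist":0,"grip":1},{"xyz":[0,0,0],"twist":0,"grip":1},{"xyz":[0,0,0],"twist":0,"grip":1}])

```text
time_s: 4.88
tcp_pos: [0.5982, 0.0584, 0.1088]
orientation: [0.998, 0.064, 0.001, 0.0]
force: [1.0, -0.8, -0.8]
opening: 0.0004
grasp_force: 0.0
```

>>> apply_moves(increments=[{"xyz":[0.2,0,4],"twist":0,"grip":1},{"xyz":[1.2,0,8],"twist":0,"grip":1},{"xyz":[2.2,0,12],"twist":0,"grip":1},{"xyz":[2.6,0,13.4],"twist":0,"grip":1},{"xyz":[2.6,0,13.4],"twist":0,"grip":1}])

```text
time_s: 5.3
tcp_pos: [0.6002, 0.0588, 0.0935]
orientation: [0.998, 0.064, -0.001, 0.0]
force: [-0.2, 0.6, -0.2]
opening: 0.0005
grasp_force: 0.0
```

>>> apply_moves(increments=[{"xyz":[0.2,0,0.6],"twist":0,"grip":1},{"xyz":[0.4,0,1.2],"twist":0,"grip":1},{"xyz":[0.6,0,1.8],"twist":0,"grip":1},{"xyz":[0.8,0,2.4],"twist":0,"grip":1},{"xyz":[0.9,0,3],"twist":0,"grip":1}])

```text
time_s: 5.72
tcp_pos: [0.6015, 0.059, 0.0914]
orientation: [0.998, 0.064, 0.0, 0.0]
force: [1.2, -0.8, -0.2]
opening: 0.0005
grasp_force: 0.0
```

>>> apply_moves(increments=[{"xyz":[0.2,0,0.5],"twist":0,"grip":1},{"xyz":[0.3,0,1],"twist":0,"grip":1},{"xyz":[0.5,0,1.5],"twist":0,"grip":1},{"xyz":[0.6,0,2],"twist":0,"grip":1},{"xyz":[0.6,0,2],"twist":0,"grip":1}])

```text
time_s: 6.13
tcp_pos: [0.602, 0.059, 0.0892]
orientation: [0.998, 0.064, -0.0, 0.0]
force: [-0.1, 0.2, -0.0]
opening: 0.0008
grasp_force: 0.0
```

>>> apply_moves(increments=[{"xyz":[0.2,0,0.5],"twist":0,"grip":1},{"xyz":[0.3,0,1],"twist":0,"grip":1},{"xyz":[0.5,0,1.5],"twist":0,"grip":1},{"xyz":[0.6,0,2],"twist":0,"grip":1},{"xyz":[0.6,0,2],"twist":0,"grip":1}])

```text
time_s: 6.55
tcp_pos: [0.6026, 0.0591, 0.0874]
orientation: [0.998, 0.064, 0.0, 0.0]
force: [-0.9, 0.5, 3.6]
opening: 0.0008
grasp_force: 1.6
```

>>> apply_moves(increments=[{"xyz":[0.2,0,0.5],"twist":0,"grip":1},{"xyz":[0.3,0,1],"twist":0,"grip":1},{"xyz":[0.5,0,1.5],"twist":0,"grip":1},{"xyz":[0.6,0,2],"twist":0,"grip":1},{"xyz":[0.6,0,2],"twist":0,"grip":1}])

```text
time_s: 6.97
tcp_pos: [0.6032, 0.0592, 0.0856]
orientation: [0.998, 0.064, 0.0, 0.0]
force: [-2.6, -0.4, 6.2]
opening: 0.0004
grasp_force: 3.6
```

>>> apply_moves(increments=[{"xyz":[0.3,0,1],"twist":0,"grip":1},{"xyz":[0.6,0,2],"twist":0,"grip":1},{"xyz":[0.9,0,3],"twist":0,"grip":1},{"xyz":[1.2,0,4],"twist":0,"grip":1},{"xyz":[1.5,0,5],"twist":0,"grip":1}])

```text
time_s: 7.38
tcp_pos: [0.6047, 0.0594, 0.0807]
orientation: [0.998, 0.064, 0.0, 0.0]
force: [-2.4, -0.4, 7.8]
opening: 0.0006
grasp_force: 4.0
```

>>> apply_moves(increments=[{"xyz":[0.2,0,0.5],"twist":0,"grip":1},{"xyz":[0.3,0,1],"twist":0,"grip":1},{"xyz":[0.5,0,1.5],"twist":0,"grip":1},{"xyz":[0.6,0,2],"twist":0,"grip":1},{"xyz":[0.6,0,2],"twist":0,"grip":1}])

```text
time_s: 7.8
tcp_pos: [0.6053, 0.0595, 0.0788]
orientation: [0.998, 0.064, 0.0, 0.0]
force: [-3.4, 0.4, 8.7]
opening: 0.0007
grasp_force: 4.5
```

>>> apply_moves(increments=[{"xyz":[0.1,0,0.4],"twist":0,"grip":1},{"xyz":[0.2,0,0.8],"twist":0,"grip":1},{"xyz":[0.4,0,1.2],"twist":0,"grip":1},{"xyz":[0.5,0,1.5],"twist":0,"grip":1},{"xyz":[0.5,0,1.5],"twist":0,"grip":1}])

```text
time_s: 8.22
tcp_pos: [0.6057, 0.0595, 0.0775]
orientation: [0.998, 0.064, 0.0, 0.0]
force: [-4.8, -0.4, 11.4]
opening: 0.0004
grasp_force: 5.9
```

>>> apply_moves(increments=[{"xyz":[0.1,0,0.3],"twist":0,"grip":1},{"xyz":[0.2,0,0.6],"twist":0,"grip":1},{"xyz":[0.3,0,0.8],"twist":0,"grip":1},{"xyz":[0.3,0,1],"twist":0,"grip":1},{"xyz":[0.3,0,1],"twist":0,"grip":1}])

```text
time_s: 8.63
tcp_pos: [0.6059, 0.0596, 0.0767]
orientation: [0.998, 0.064, 0.0, 0.0]
force: [-4.8, 0.3, 12.7]
opening: 0.0004
grasp_force: 6.8
```

>>> apply_moves(increments=[{"xyz":[-3.7,0,-12],"twist":0,"grip":1},{"xyz":[-8,0,-26],"twist":0,"grip":1},{"xyz":[-46,0,-26],"twist":0,"grip":1},{"xyz":[-83.8,0,-26],"twist":0,"grip":1},{"xyz":[-83.8,0,-26],"twist":0,"grip":1}])

```text
time_s: 9.05
tcp_pos: [0.5137, 0.0471, 0.1009]
orientation: [0.998, 0.065, -0.005, 0.001]
force: [-1.7, 0.2, -0.9]
opening: 0.0006
grasp_force: 0.0
```

Run:
```python
from h import *
st=robot.read_state();im=robot.get_image("wrist");cv2.imwrite("pics/w3.png",im[:,:,::-1])
print(st["tcp_pos"],st["force"],[b for b in blobs(im,(5,110,90),(22,255,255),30) if b[0][1]<340])
cv2.imwrite("pics/c3.png",cv2.resize(im[20:340,200:440,::-1],None,fx=1.8,fy=1.8,interpolation=cv2.INTER_CUBIC))
```

```text
[0.51370379 0.04705793 0.10093221] [-1.65318227  0.20566345 -0.92666235] [(array([323.6,  67.8]), array([309,  53,  30,  31, 708], dtype=int32)), (array([202. , 106.9]), array([191,  99,  22,  17, 339], dtype=int32)), (array([218.7, 202.9]), array([210, 196,  19,  14, 227], dtype=int32)), (array([324.9, 240.7]), array([312, 227,  26,  28, 563], dtype=int32))]
```

View pics/c3.png

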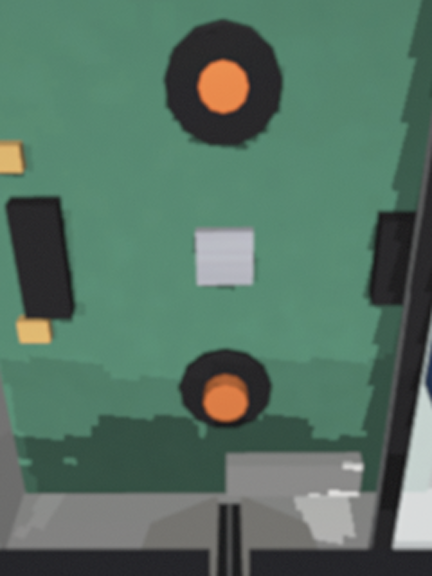

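Upper pin: it sits centred and flush in its collar. Lower pin: still proud, with its top at about (325.6,242.8).

Run:
```python
from h import *
st=dict(tcp_pos=np.array([0.51370379,0.04705793,0.10093221]),orientation=[0.998,0.065,-0.005,0.001])
for z in(.062,.0648,.068): print(plane(ray("wrist",(325.6,242.8),st),np.array([0,0,z]),np.array([0,0,1.])))
s=robot.read_state();print(s["tcp_pos"],s["orientation"],s["force"])
```

```text
[0.53575805 0.04960612 0.062     ]
[0.5366582  0.04971781 0.0648    ]
[0.53768693 0.04984545 0.068     ]
[0.51817943 0.04771617 0.10189362] [ 9.97905408e-01  6.46523888e-02 -2.07879205e-03  7.37550898e-04] [ 1.24256307 -0.41490464 -0.24554544]
```

>>> apply_moves(increments=[{"xyz":[0,0,0],"twist":0,"grip":1},{"xyz":[0.4,0,9],"twist":0,"grip":1},{"xyz":[0.8,0,18],"twist":0,"grip":1},{"xyz":[1.2,0,26],"twist":0,"grip":1},{"xyz":[1.5,0,30],"twist":0,"grip":1}])

```text
time_s: 9.52
tcp_pos: [0.5242, 0.049, 0.07]
orientation: [0.998, 0.064, -0.001, 0.0]
force: [-0.2, 0.4, -0.6]
opening: 0.0004
grasp_force: 0.0
```

>>> apply_moves(increments=[{"xyz":[0,0,0],"twist":0,"grip":1},{"xyz":[0.3,0,1],"twist":0,"grip":1},{"xyz":[0.6,0,2],"twist":0,"grip":1},{"xyz":[0.9,0,3],"twist":0,"grip":1},{"xyz":[0.9,0,3],"twist":0,"grip":1}])

```text
time_s: 9.93
tcp_pos: [0.5255, 0.0491, 0.0689]
orientation: [0.998, 0.064, 0.0, 0.0]
force: [-0.7, 0.7, -0.2]
opening: 0.0004
grasp_force: 0.0
```

>>> apply_moves(increments=[{"xyz":[0.2,0,0.5],"twist":0,"grip":1},{"xyz":[0.3,0,1],"twist":0,"grip":1},{"xyz":[0.5,0,1.5],"twist":0,"grip":1},{"xyz":[0.6,0,2],"twist":0,"grip":1},{"xyz":[0.6,0,2],"twist":0,"grip":1}])

```text
time_s: 10.35
tcp_pos: [0.5259, 0.0491, 0.0668]
orientation: [0.998, 0.064, -0.0, 0.0]
force: [0.3, 0.3, 0.6]
opening: 0.0001
grasp_force: 0.0
```

>>> apply_moves(increments=[{"xyz":[0.2,0,0.5],"twist":0,"grip":1},{"xyz":[0.3,0,1],"twist":0,"grip":1},{"xyz":[0.5,0,1.5],"twist":0,"grip":1},{"xyz":[0.6,0,2],"twist":0,"grip":1},{"xyz":[0.6,0,2],"twist":0,"grip":1}])

```text
time_s: 10.77
tcp_pos: [0.5265, 0.0492, 0.0647]
orientation: [0.998, 0.064, -0.0, 0.0]
force: [0.3, -0.2, 0.1]
opening: -0.0001
grasp_force: 0.0
```

>>> apply_moves(increments=[{"xyz":[0.2,0,0.5],"twist":0,"grip":1},{"xyz":[0.3,0,1],"twist":0,"grip":1},{"xyz":[0.5,0,1.5],"twist":0,"grip":1},{"xyz":[0.6,0,2],"twist":0,"grip":1},{"xyz":[0.6,0,2],"twist":0,"grip":1}])

```text
time_s: 11.18
tcp_pos: [0.5271, 0.0493, 0.0628]
orientation: [0.998, 0.064, 0.0, 0.0]
force: [-0.1, 0.5, 2.8]
opening: 0.0005
grasp_force: 1.2
```

>>> apply_moves(increments=[{"xyz":[0.3,0,1],"twist":0,"grip":1},{"xyz":[0.6,0,2],"twist":0,"grip":1},{"xyz":[0.9,0,3],"twist":0,"grip":1},{"xyz":[1.2,0,4],"twist":0,"grip":1},{"xyz":[1.5,0,5],"twist":0,"grip":1}])

```text
time_s: 11.6
tcp_pos: [0.5286, 0.0495, 0.0581]
orientation: [0.998, 0.064, 0.0, 0.0]
force: [-2.5, 0.4, 7.2]
opening: 0.0007
grasp_force: 4.0
```

>>> apply_moves(increments=[{"xyz":[0.2,0,0.8],"twist":0,"grip":1},{"xyz":[0.5,0,1.6],"twist":0,"grip":1},{"xyz":[0.7,0,2.4],"twist":0,"grip":1},{"xyz":[0.9,0,3],"twist":0,"grip":1},{"xyz":[0.9,0,3],"twist":0,"grip":1}])

```text
time_s: 12.02
tcp_pos: [0.5295, 0.0496, 0.0551]
orientation: [0.998, 0.064, 0.0, 0.0]
force: [-2.2, -0.6, 8.8]
opening: 0.0006
grasp_force: 4.5
```

>>> apply_moves(increments=[{"xyz":[0.1,0,0.4],"twist":0,"grip":1},{"xyz":[0.2,0,0.8],"twist":0,"grip":1},{"xyz":[0.4,0,1.2],"twist":0,"grip":1},{"xyz":[0.5,0,1.5],"twist":0,"grip":1},{"xyz":[0.5,0,1.5],"twist":0,"grip":1}])

```text
time_s: 12.43
tcp_pos: [0.5299, 0.0497, 0.0538]
orientation: [0.998, 0.064, 0.0, 0.0]
force: [-4.1, -1.1, 11.0]
opening: 0.0007
grasp_force: 5.9
```

>>> apply_moves(increments=[{"xyz":[0.1,0,0.3],"twist":0,"grip":1},{"xyz":[0.2,0,0.6],"twist":0,"grip":1},{"xyz":[0.3,0,0.8],"twist":0,"grip":1},{"xyz":[0.3,0,1],"twist":0,"grip":1},{"xyz":[0.3,0,1],"twist":0,"grip":1}])

```text
time_s: 12.85
tcp_pos: [0.5302, 0.0497, 0.053]
orientation: [0.998, 0.064, 0.0, 0.0]
force: [-4.4, -1.0, 12.5]
opening: 0.0007
grasp_force: 6.9
```

>>> apply_moves(increments=[{"xyz":[-3.7,0,-12],"twist":0,"grip":1},{"xyz":[-8,0,-45],"twist":0,"grip":1},{"xyz":[-8,0,-82],"twist":0,"grip":1},{"xyz":[0,0,-107],"twist":0,"grip":1},{"xyz":[0,0,-107],"twist":0,"grip":1}])

```text
time_s: 13.27
tcp_pos: [0.5342, 0.0506, 0.1649]
orientation: [0.998, 0.064, 0.005, -0.0]
force: [1.3, -0.3, 0.3]
opening: 0.0005
grasp_force: 0.0
```

Run:
```python
from h import *
st=robot.read_state();im=robot.get_image("wrist");cv2.imwrite("pics/w4.png",im[:,:,::-1])
print(st["tcp_pos"],st["orientation"],[b for b in blobs(im,(5,110,90),(22,255,255),30) if b[0][1]<340],blobs(im,(105,120,40),(125,255,255),100))
cv2.imwrite("pics/c4.png",cv2.resize(im[40:340,200:520,::-1],None,fx=1.9,fy=1.9,interpolation=cv2.INTER_CUBIC))
```

```text
[0.53422744 0.05060278 0.16485334] [ 9.97918259e-01  6.43150375e-02  4.74621820e-03 -4.43612040e-04] [(array([326. , 121.9]), array([316, 112,  21,  21, 346], dtype=int32)), (array([239.4, 148.2]), array([232, 143,  15,  12, 158], dtype=int32)), (array([247.9, 215.8]), array([242, 211,  13,  10, 114], dtype=int32)), (array([326.9, 241.4]), array([319, 235,  17,  14, 191], dtype=int32))] [(array([428.1, 213.5]), array([ 410,  164,   40,  103, 2941], dtype=int32))]
```

View pics/c4.png

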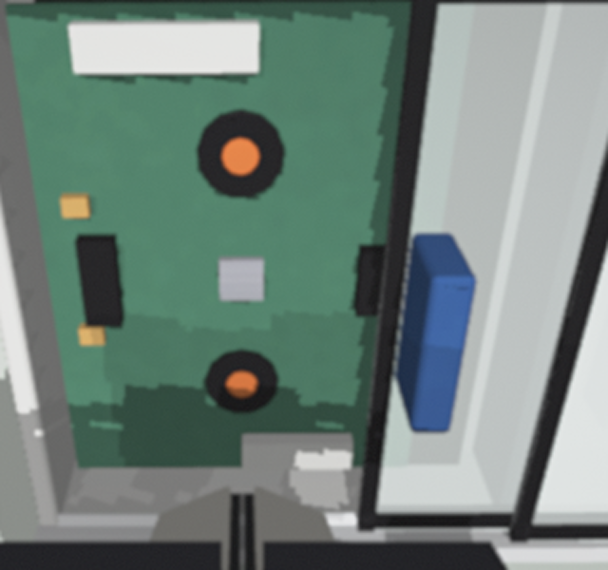

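Both pins now sit flush and centred in their collars. The tab is at about (430,226) in the full frame. Next I go over the tab to its right side.

>>> apply_moves(increments=[{"xyz":[12,33,0],"twist":0,"grip":1},{"xyz":[24,66,0],"twist":0,"grip":1},{"xyz":[36,100,0],"twist":0,"grip":1},{"xyz":[36,100,0],"twist":0,"grip":1},{"xyz":[36,100,20],"twist":0,"grip":1}])

```text
time_s: 13.73
tcp_pos: [0.581, -0.0478, 0.1408]
orientation: [0.998, 0.062, 0.002, 0.001]
force: [-0.0, 1.1, -0.1]
opening: -0.0001
grasp_force: 0.0
```

>>> apply_moves(increments=[{"xyz":[0,0,10],"twist":0,"grip":1},{"xyz":[0,0,20],"twist":0,"grip":1},{"xyz":[0,0,28],"twist":0,"grip":1},{"xyz":[0,0,33],"twist":0,"grip":1},{"xyz":[0,0,33],"twist":0,"grip":1}])

```text
time_s: 14.15
tcp_pos: [0.578, -0.0444, 0.1051]
orientation: [0.998, 0.065, -0.001, -0.0]
force: [-0.1, -0.3, 0.1]
opening: 0.0006
grasp_force: 0.0
```

>>> apply_moves(increments=[{"xyz":[0,-10,0],"twist":0,"grip":1},{"xyz":[0,-22,0],"twist":0,"grip":1},{"xyz":[0,-36,0],"twist":0,"grip":1},{"xyz":[0,-50,0],"twist":0,"grip":1},{"xyz":[0,-64,0],"twist":0,"grip":1}])

```text
time_s: 14.57
tcp_pos: [0.5706, 0.02, 0.107]
orientation: [0.998, 0.065, 0.001, 0.0]
force: [1.1, -2.5, 0.4]
opening: 0.0005
grasp_force: 1.5
```

>>> apply_moves(increments=[{"xyz":[0,-14,0],"twist":0,"grip":1},{"xyz":[0,-26,0],"twist":0,"grip":1},{"xyz":[0,-36,0],"twist":0,"grip":1},{"xyz":[0,-44,0],"twist":0,"grip":1},{"xyz":[0,-50,0],"twist":0,"grip":1}])

```text
time_s: 14.98
tcp_pos: [0.564, 0.0695, 0.1066]
orientation: [0.998, 0.065, 0.0, -0.0]
force: [-0.1, -2.3, 1.8]
opening: 0.0006
grasp_force: 1.2
```

>>> apply_moves(increments=[{"xyz":[0,-3,0],"twist":0,"grip":1},{"xyz":[0,-6,0],"twist":0,"grip":1},{"xyz":[0,-9,0],"twist":0,"grip":1},{"xyz":[0,-11,0],"twist":0,"grip":1},{"xyz":[0,-12,0],"twist":0,"grip":1}])

```text
time_s: 15.4
tcp_pos: [0.5627, 0.0802, 0.1064]
orientation: [0.998, 0.064, 0.0, -0.0]
force: [-0.1, -2.2, 1.9]
opening: 0.0006
grasp_force: 1.1
```

Still sliding at about 2 N, so I push on gently to the stop.

>>> apply_moves(increments=[{"xyz":[0,-1.5,0],"twist":0,"grip":1},{"xyz":[0,-3,0],"twist":0,"grip":1},{"xyz":[0,-4.5,0],"twist":0,"grip":1},{"xyz":[0,-6,0],"twist":0,"grip":1},{"xyz":[0,-6,0],"twist":0,"grip":1}])

```text
time_s: 15.82
tcp_pos: [0.5618, 0.0865, 0.1063]
orientation: [0.998, 0.065, 0.0, -0.0]
force: [-0.3, -1.9, 1.4]
opening: 0.0006
grasp_force: 0.7
```

>>> apply_moves(increments=[{"xyz":[0,-1,0],"twist":0,"grip":1},{"xyz":[0,-2,0],"twist":0,"grip":1},{"xyz":[0,-3,0],"twist":0,"grip":1},{"xyz":[0,-4,0],"twist":0,"grip":1},{"xyz":[0,-4,0],"twist":0,"grip":1}])

```text
time_s: 16.23
tcp_pos: [0.5616, 0.0883, 0.1063]
orientation: [0.998, 0.064, -0.0, 0.001]
force: [0.3, -6.7, 2.3]
opening: 0.0006
grasp_force: 3.4
```

>>> apply_moves(increments=[{"xyz":[0,-0.5,0],"twist":0,"grip":1},{"xyz":[0,-1,0],"twist":0,"grip":1},{"xyz":[0,-1.5,0],"twist":0,"grip":1},{"xyz":[0,-2,0],"twist":0,"grip":1},{"xyz":[0,-2,0],"twist":0,"grip":1}])

```text
time_s: 16.65
tcp_pos: [0.5615, 0.0886, 0.1063]
orientation: [0.998, 0.063, -0.0, 0.002]
force: [0.8, -11.6, 2.8]
opening: 0.0003
grasp_force: 5.7
```

>>> apply_moves(increments=[{"xyz":[0,10,0],"twist":0,"grip":1},{"xyz":[0,25,0],"twist":0,"grip":1},{"xyz":[0,25,-35],"twist":0,"grip":1},{"xyz":[-20,25,-70],"twist":0,"grip":1},{"xyz":[-40,25,-95],"twist":0,"grip":1}])

```text
time_s: 17.07
tcp_pos: [0.5252, 0.0628, 0.2033]
orientation: [0.998, 0.065, 0.001, -0.001]
force: [1.0, 0.4, 1.4]
opening: 0.0006
grasp_force: 0.0
```

>>> apply_moves(increments=[{"xyz":[-35,0,-10],"twist":0,"grip":1},{"xyz":[-70,0,-10],"twist":0,"grip":1},{"xyz":[-90,0,-10],"twist":0,"grip":1},{"xyz":[-90,0,-10],"twist":0,"grip":1},{"xyz":[-90,0,-10],"twist":0,"grip":1}])

```text
time_s: 17.48
tcp_pos: [0.4349, 0.0507, 0.2117]
orientation: [0.998, 0.065, 0.001, -0.0]
force: [-0.4, 0.1, 1.0]
opening: 0.0002
grasp_force: 0.0
```

Run:
```python
from h import *
print(robot.read_state()["tcp_pos"])
for n in("top","scene"):
    im=robot.get_image(n);cv2.imwrite(f"pics/{n}5.png",im[:,:,::-1])
    print(n,[b[0] for b in blobs(im,(105,120,40),(125,255,255),20)])
```

```text
[0.43486402 0.05071454 0.21174999]
top [array([251.7,  80.5]), array([149.7, 175.9]), array([370.5, 177.7]), array([252.9, 191.3])]
scene [array([12. , 82.9]), array([374.3,  58.3]), array([445.5, 183.9]), array([388.3, 212.1]), array([500.1, 258.7]), array([342. , 294.5])]
```

View pics/scene5.png

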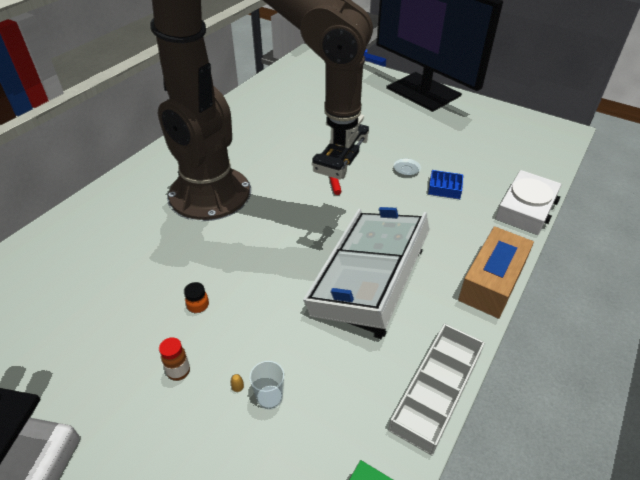

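The left cover is shut hard on its stop: its tab is at (388,212), slightly further out than at the start. The right tab is unchanged at (342,294.5), and the arm is clear of everything.

```bash
python3 -c "
from station import robot
print(robot.job_done())"
```

```text
the job is handed in; nothing more can be done
None
```

I handed the job in at about 17.5 s of the 56 s: both pins looked flush in the wrist picture (about 13 N at most on the foam), the left cover is shut against its stop, the right cover was not moved, and nothing else was touched; no verdict was returned.

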